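# Put the glass cutter away and screw the canister shut

## Task

Put the glass cutter down into its canister, then take the lid from the grooved block, set it on the canister's neck, turn it back (anticlockwise from above) until you feel the thread drop into place and screw it forward (clockwise) fully home. Leave the moulding, ruler, clamps, offcut and glue bottle where they are, and let go of everything at the end.

Things in the scene. Friction and masses are not known exactly. Their poses are not given: they have to be found in the camera images.
- canister: Canister, fixed: upright thick-walled cast aluminium tube, 62 mm outside diameter, on a 90 x 90 x 6 mm flange bolted to the cart top. At 74 mm height the tube steps in to a neck 44 mm outside, 20 mm tall. Bore 38 mm, 88 mm deep. The neck carries a coarse right-hand thread, 54 mm over its ridges. Origin: centre of the underside, z up.
- shoulder (a point): Point on the canister's axis at the step (shoulder), 74 mm over the cart top. The thread above it repeats every 90 degrees; where it starts differs every time and is unrelated to any yaw given here. Each quarter, anticlockwise from above: a stop post, 10 degrees wide, 19.5 mm tall; a ridge, 56 degrees, its top rising from 12 to 16 mm over the shoulder; an open gap, 24 degrees; next post.
- mouth (a point): Centre of the canister's open mouth, 94 mm over the cart top. How the lid goes on: put on at a chance angle, its pins rest on the ridges, lid origin 10 to 15 mm over the shoulder (18 on the posts). Turned back (anticlockwise) by at most 90 degrees the pins reach the gaps, the posts stop further turning back, and the lid can drop to 5 mm over the shoulder.
- lid: Steel screw lid, 62 mm outside diameter, 24 mm tall, about 90 g, knurled rim, flat closed top, open underside of 56 mm bore with four inward pins, 4.4 mm thick, 90 degrees apart on its x and y axes, 3.5 mm above the skirt's edge, tips 23.5 mm from the axis. Origin: centre of the open underside, z out through the closed top. It starts standing on edge, closed top facing the robot's right (-y).
- lid_top (a point): Centre of the lid's closed top, 24 mm from its origin along z. Screwing: from the dropped position the lid turns forward (clockwise from above) and is drawn down 4.1 mm per rad; after at most 70 degrees the pins meet the next posts: home, lid origin 1.6 mm over the shoulder. It turns easily up to the stops. Forward turning on top of the ridges only jams at the posts.
- rack: Grooved pine block, fixed, 60 (x) x 100 (y) x 18 mm tall, in which the lid stands on edge across its middle, sunk 12 mm into a groove whose floor is 6 mm over the cart top, so that the lid's top edge is 68 mm high. Origin: centre of the underside; its x axis is the direction in which the lid's closed top faces.
- cutter: Glass cutter: straight black bakelite handle, 16 mm diameter, with a 12 mm steel head (the lower 14 mm), 82 mm long over all, 60 g. Origin: centre of the head's lower end, z along the handle. At the start it stands upright, head down, in a hole 24 mm deep of a pine block.
- block: Drilled pine block, fixed, 60 x 60 x 34 mm tall, 18 mm hole in the middle holding the cutter; the cutter's top is 92 mm over the cart top. Origin: centre of the underside.
- clear (a point): A point on the cart top with nothing within 75 mm: room to lay something down. Towards the rack nothing over 20 mm tall stands within 120 mm.
- moulding: Pine moulding stick, loose, 30 x 360 x 20 mm, long axis y, origin at the centre of the underside; leave alone.
- ruler: Copper ruler, loose, 300 x 28 x 4 mm, long axis x, origin at the centre of the underside; leave alone.
- clamp_a: Chrome spring clamp lying flat, about 125 x 75 x 26 mm, long axis x, origin under its pivot; leave alone.
- clamp_b: Second, identical chrome spring clamp; leave alone.
- offcut: Pine offcut, loose, 75 x 34 x 20 mm, origin at the centre of the underside; leave alone.
- glue: Standing glue bottle, 54 mm diameter, 150 mm tall, origin at the centre of the underside; leave alone.
There are look-alikes about, which are no part of the job. What is shaped like the lid but purple is not meant.

How it is judged:
On the way, in this order (a step that is already met when the one before it is completed fails the run):
1. the glass cutter stands in the canister (z of cutter in the frame of mouth below -0.06 m and horizontal distance between cutter and mouth below 0.019 m and contact force between cutter and the fingers below 0.1 N), for 0.2 s.
2. the lid has dropped into the thread on the neck (z of lid in the frame of shoulder below 0.0075 m and horizontal distance between lid and shoulder below 0.004 m and angle between lid's own z axis and vertical below 0.12 rad), for 0.1 s.
At the end, for the whole second after the job is handed in: The cutter is inside the canister; the lid sits level (within 4 degrees) and centred (3 mm) on the neck, screwed home: its underside no more than 3 mm over the shoulder (home is 1.6 mm, about 20 degrees of turn short of home is allowed); lid at rest and released (z of cutter in the frame of mouth below -0.06 m and horizontal distance between cutter and mouth below 0.019 m and z of lid in the frame of shoulder between -0.001 and 0.003 m and horizontal distance between lid and shoulder below 0.003 m and angle between lid's own z axis and vertical below 0.07 rad and linear speed of lid below 0.01 m/s and contact force between lid and the fingers below 0.1 N); the robot touches nothing.
It fails at once if the moulding, ruler, a clamp, the offcut or the glue bottle was shoved away (over 30 mm) (distance of any of moulding, ruler, clamp_a, clamp_b, offcut, glue from where it was at the start of the episode above 0.03 m).
It also fails if it takes over 72 s, if anything falls off the work surface, if the arm or the gripper's body presses on something with over 40 N, if the wrist force passes 120 N, or if a joint passes its speed limit or range.

## Robot

A 6-joint arm with a two-finger parallel gripper is mounted at the origin on the work surface. World frame = base frame: x ahead of the robot, y to its left, z up, the work surface at z = 0. Lengths are in m, angles in rad, forces in N, time in s.
With the tool pointing down it reaches from about 0.3 to 0.775 m from the base axis. Payload 14.6 kg.
Tool frame: the origin (TCP) lies on the centre line of the jaws, within the pads' length; the fingertips stand 25 mm ahead of it and the grasp point (between the pads) lies 6 mm ahead of it (ctrl.tip_reach is the distance from the TCP to the fingertips, in m); z points along the fingers, y is the line along which they close (so a half turn about z gives the same grasp; the last joint's range is limited). The gripper opens to 94 mm and grips with 3 to 60 N. Pads are 16 mm wide; open, the fingers measure 119 mm over their backs; the gripper's body (75 mm by 177 mm) begins 78 mm behind the grasp point.
Start: joints at [-1.192, 0.3, 1.521, -0, 1.321, -0.067], TCP at [0.237, -0.496, 0.23] pointing down, gripper open.
Joint ranges: [-3.03, 3.03], [-0.79, 2.21], [0.23, 2.52], [-1.04, 4.18], [0, 3.07], [-2.55, 2.55]. Speed limits (rad/s): [2.22, 2.22, 2.57, 3.14, 3.14, 3.14].

## Interface

Orientations are given as [roll, pitch, yaw] about the fixed x, y, z axes, in that order (R = Rz(yaw) Ry(pitch) Rx(roll)).
In Python, from station import ctrl gives the robot as it stands. The module is installed in compiled form; this text tells all that it offers.
- The arm moves only by the tool apply_moves, never from a script. Its argument "deltas" is a list of rows, each a list of 7 numbers: the closure in counts, from 0 (fully open) to 255 (shut), then the shift along the world's x, y, z in cm, then the turn, a rotation vector about the world's x, y, z in rad. In form: [[jaw, tx, ty, tz, ax, ay, az], ...]. A call has 1 to 10 rows; each row shifts and turns the commanded pose from where the row before left it; what a row does not reach is not made up. A row lasts 1/10 s, in which the tool goes at most 50 mm and 8.59 degrees, less where a joint would pass 70% of its speed; a pose out of reach is approached as far as the arm can. A call with a gripper value outside its range is refused whole. The fingers move at their own pace and stop on an object; "grip_force" is the grip in N (left out, the last holds). Time passes only in rows, so rows that do not move let the fingers close. It gives the time, the measured TCP pose, the force, the opening and the grip force at its end, in the units of the state.
- ctrl.get_obs(): the state, without advancing time (a new reading comes with each control period).
- ctrl.camera(name): name is "side" or "top" or "wrist"; returns a dict with "img" (400x640x3 uint8, red, green, blue), "K" (3x3 intrinsics, pixels), "k1" (the pictures are not rectified: a ray, as slopes to the right and down, at radius r is drawn at 1 + k1 r^2 times it, then the intrinsics apply), "pose" (4x4, takes a point from camera to world coordinates); the wrist camera has in their place "hand_eye" (4x4, takes a point from camera to tool coordinates, whose origin is the TCP and whose axes are the flange's). Camera axes: x right, y up, looking along -z (the intrinsics and any distortion apply to the point x, -y, -z); pixel columns grow to the right and rows downward; lengths in m; the calibration is good to about 2 mm. A picture is of the moment at which its call begins: read the wrist's pose just before it. There is no depth.
- ctrl.hand_in(): hands the job in; it is judged then, once.
The state is a dict: "time_s": time; "qpos": joint angles; "joint_vel": joint speeds; "tau": joint torques, N m; "ee_pos": TCP position; "eef_rot": TCP orientation; "force": force on the tool from outside, world axes, zero at the start; "moment": the same for the moment, N m; "grip_width": finger opening in m; "grip_force": force on a finger pad.
Only numpy, scipy, OpenCV 4.12 (cv2) and the standard library are available. Lean on these libraries where they do the work, as an engineer would, in place of code of your own. Each camera call takes 0.05 s, during which the arm holds its last target. There are 200 camera calls.

## Working session

There is one attempt and no reset: what is moved stays moved. The work goes in short steps, Python scripts to look and compute and a tool call to move; the robot and the scene stay as the last step left them, time stands still between calls to the robot, and variables do not carry over. Pictures are saved under pics/ and viewed, at most 10 in all, crops included, and the job is handed in when it is done.

Besides the shell and the picture viewer there is one more tool, called after ">>>" as name(argument=value, ...), one argument or row to a line, values as JSON. apply_moves: Moves the arm, as the interface text tells. Its arguments: {"type":"object","properties":{"deltas":{"type":"array"},"grip_force":{"type":"number"}},"required":["deltas"]}

```bash
mkdir -p pics
cat > h.py <<'E'
import numpy as np, cv2
from station import ctrl
from scipy.spatial.transform import Rotation as R
def snap(n,f):
    o=ctrl.get_obs(); c=ctrl.camera(n)
    if 'pose' in c: P=c['pose']
    else:
        T=np.eye(4); T[:3,:3]=R.from_euler('xyz',o['eef_rot']).as_matrix(); T[:3,3]=o['ee_pos']; P=T@c['hand_eye']
    cv2.imwrite(f'pics/{f}.png',c['img'][:,:,::-1]); np.savez(f'pics/{f}.npz',K=c['K'],k1=c['k1'],P=P)
def ray(f,u,v):
    d=np.load(f'pics/{f}.npz'); K=d['K']
    p=cv2.undistortPoints(np.array([[[u,v]]],float),K,np.array([float(d['k1']),0,0,0,0]))[0,0]
    P=d['P']; return P[:3,3],P[:3,:3]@np.array([p[0],-p[1],-1])
def at(f,u,v,z):
    o,d=ray(f,u,v); return (o+d*(z-o[2])/d[2]).round(4)
def tri(*m):
    A=np.zeros((3,3));b=np.zeros(3)
    for f,u,v in m:
        o,d=ray(f,u,v); d/=np.linalg.norm(d); M=np.eye(3)-np.outer(d,d);A+=M;b+=M@o
    return np.linalg.solve(A,b).round(4)
def proj(f,X):
    d=np.load(f'pics/{f}.npz'); P=d['P']; p=P[:3,:3].T@(np.array(X)-P[:3,3]); p=np.array([p[0],-p[1],-p[2]])
    return cv2.projectPoints(p.reshape(1,1,3),np.zeros(3),np.zeros(3),d['K'],np.array([float(d['k1']),0,0,0,0]))[0].ravel().round(1)
def crop(f,x,y,w,h,s,out):
    cv2.imwrite(f'pics/{out}.png',cv2.resize(cv2.imread(f'pics/{f}.png')[y:y+h,x:x+w],None,fx=s,fy=s,interpolation=cv2.INTER_CUBIC))
E
python3 - <<'E'
from h import *
for n in('top','side'):snap(n,n+'0'); print(np.load(f'pics/{n}0.npz')['P'])
print(ctrl.get_obs(),ctrl.tip_reach)
a=[cv2.imread(f'pics/{n}0.png') for n in('top','side')]
E
```

```text
[[-0.01910914  0.99330642 -0.11391746  0.41329191]
 [-0.99966863 -0.01701635  0.01931537 -0.00159652]
 [ 0.01724762  0.11424881  0.99330244  1.3358219 ]
 [ 0.          0.          0.          1.        ]]
[[-0.95115018  0.17698994 -0.2529583   0.2541557 ]
 [-0.30806731 -0.59771271  0.74015812  0.85631009]
 [-0.02019585  0.78192971  0.62303937  0.83129442]
 [ 0.          0.          0.          1.        ]]
{'time_s': 0.1, 'qpos': array([-1.19162246e+00,  3.00422702e-01,  1.52150492e+00, -2.28070862e-06,
        1.32072263e+00, -6.65900100e-02]), 'joint_vel': array([-0.00162727, -0.00049136, -0.00082442,  0.0008952 ,  0.00140796,
        0.00018618]), 'tau': array([ 4.91164028e-04, -5.32642508e+01, -3.53284192e+01,  7.09400699e-02,
        2.34859425e-02, -6.32101501e-05]), 'ee_pos': array([ 0.23705485, -0.49605837,  0.22994509]), 'eef_rot': array([-3.14053725e+00, -6.81690589e-05,  4.45764404e-01]), 'force': array([-0.1416513 , -0.91201326, -0.05649066]), 'moment': array([2.89864094e-02, 1.65203846e-02, 9.06301934e-05]), 'grip_force': 0.0, 'grip_width': 0.09381352091075412} 0.025
```

View pics/top0.png

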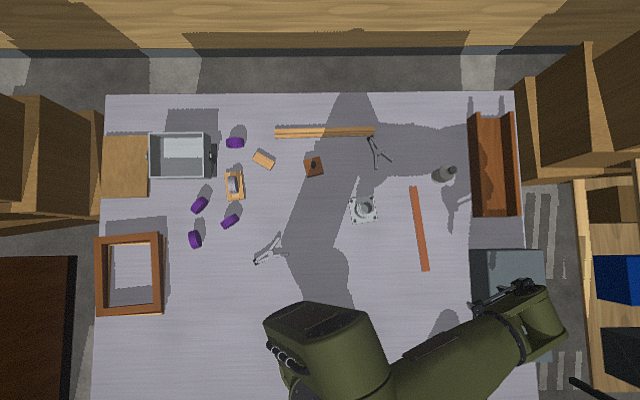

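View pics/side0.png

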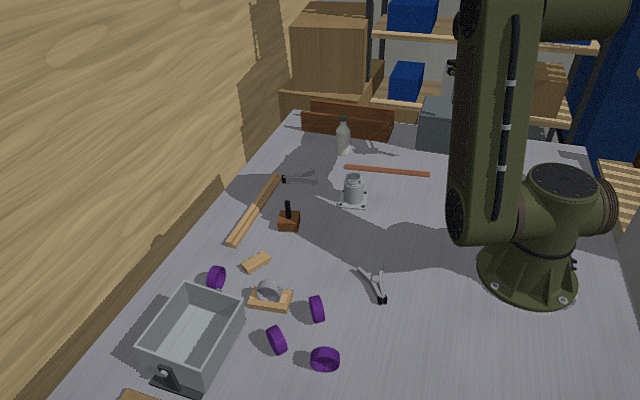

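Top view: the steel lid in the grooved block is at (235,184). The purple look-alikes are at (235,142), (200,204), (230,221) and (195,239). The cutter in its block is at (313,166), the canister at (363,209), the glue bottle at (445,173), and the clamps at (378,150) and (268,250). In the side view the lid is at (270,292), the cutter at (289,210) and the canister at (352,185). I choose the grey one in the pine groove and will check it in a close crop.

Run:
```python
from h import *
crop('top0',205,140,190,90,4,'c1'); crop('side0',235,165,140,150,4,'c2')
a=cv2.imread('pics/c1.png');b=cv2.imread('pics/c2.png')
cv2.imwrite('pics/c2.png',b)
```

```text
(no output)
```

View pics/c1.png

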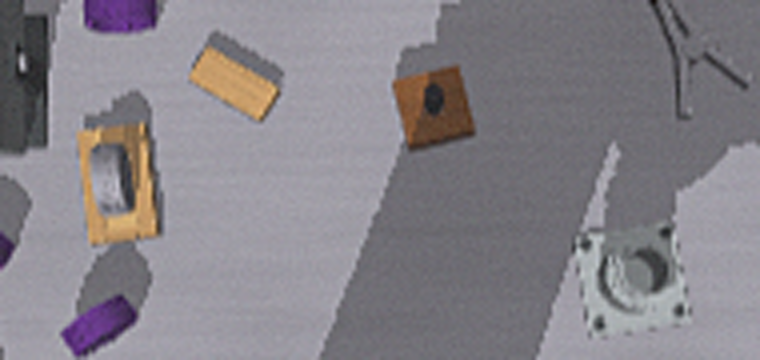

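View pics/c2.png

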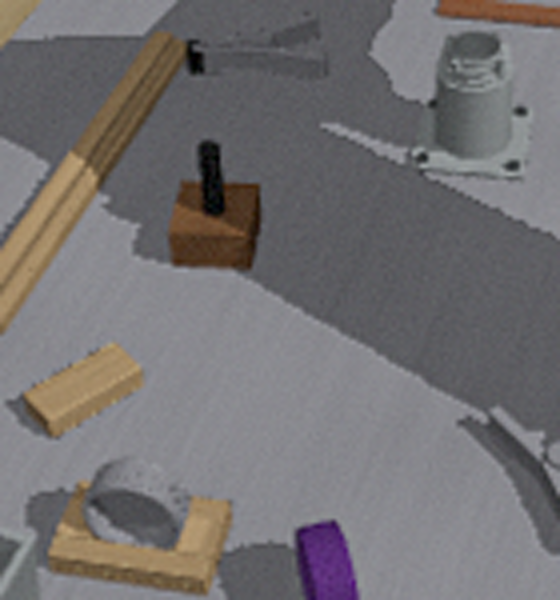

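The crop confirms it: the grey lid stands in the pine groove, c1 (113,180), and the nearby purple one is not meant. Next I'll measure the positions.

Run:
```python
from h import *
T=lambda x,y:('top0',205+x/4-.4,140+y/4-.4)
S=lambda x,y:('side0',235+x/4-.4,165+y/4-.4)
print('cutter top',tri(T(434,86),S(209,146)))
print('block',[at(*T(*p),.034) for p in((393,82),(459,66),(475,133),(408,150))])
print('mouth',tri(T(646,268),S(474,46)), at(*T(646,268),.094))
print('flange',[at(*T(*p),.006) for p in((576,237),(676,226),(690,325),(588,337))])
print('rack',[at(*T(*p),.018) for p in((78,133),(150,122),(160,238),(92,246))])
print('offcut',at(*T(235,83),.02),'clampA',at(*T(685,55),.02),'glue',tri(('top0',450,168),('side0',344,119)),'purple',at(*T(100,325),.03),at('top0',235,142,.03))
print('ruler',at('top0',413,187,0),at('top0',425,270,0),'clampB',at('top0',268,250,.01))
print('c2 rack corners check',at(*S(50,558),0),at(*S(207,590),0))
for p in((90,0.05,0),): pass
```

```text
cutter top [ 0.6696 -0.0034  0.0886]
block [array([0.6873, 0.0331, 0.034 ]), array([ 0.7007, -0.0251,  0.034 ]), array([ 0.6408, -0.0379,  0.034 ]), array([0.6267, 0.0209, 0.034 ])]
mouth [ 0.5149 -0.1759  0.0915] [ 0.5148 -0.1755  0.094 ]
flange [array([ 0.5507, -0.1265,  0.006 ]), array([ 0.559 , -0.2158,  0.006 ]), array([ 0.4709, -0.2251,  0.006 ]), array([ 0.462 , -0.1346,  0.006 ])]
rack [array([0.6491, 0.3113, 0.018 ]), array([0.658 , 0.2483, 0.018 ]), array([0.5549, 0.2391, 0.018 ]), array([0.5489, 0.2982, 0.018 ])]
offcut [0.6914 0.1732 0.02  ] clampA [ 0.7106 -0.2269  0.02  ] glue [ 0.6269 -0.446   0.1393] purple [0.4792 0.288  0.03  ] [0.7566 0.2713 0.03  ]
ruler [ 0.59   -0.3595  0.    ] [ 0.2965 -0.3876  0.    ] clampB [0.3767 0.1589 0.01  ]
c2 rack corners check [0.6552 0.3056 0.    ] [0.5529 0.2992 0.    ]
```

>>> apply_moves(
  deltas=[
    [0,2.5,3.2,0.7,0,0,0],
    [0,2.5,3.2,0.7,0,0,0],
    [0,2.5,3.2,0.7,0,0,0],
    [0,2.5,3.2,0.7,0,0,0],
    [0,2.5,3.2,0.7,0,0,0],
    [0,2.5,3.2,0.7,0,0,0],
    [0,2.5,3.2,0.7,0,0,0],
    [0,2.5,3.2,0.7,0,0,0],
    [0,2.5,3.2,0.7,0,0,0],
    [0,0,0,0,0,0,0],
  ],
  grip_force=20,
)

```text
time_s: 1.1
ee_pos: [0.4641, -0.2052, 0.294]
eef_rot: [3.141, -0.001, 0.45]
force: [-0.5, -0.6, -0.6]
grip_width: 0.0942
grip_force: 0.0
```

Run:
```python
from h import *
snap('wrist','w1');print(ctrl.get_obs()['ee_pos'],proj('w1',[.512,-.1757,.094]),proj('w1',[.666,-.003,.092]))
```

```text
[ 0.462983   -0.20677878  0.29339433] [319.7 136.6] [228.4 -84.9]
```

View pics/w1.png

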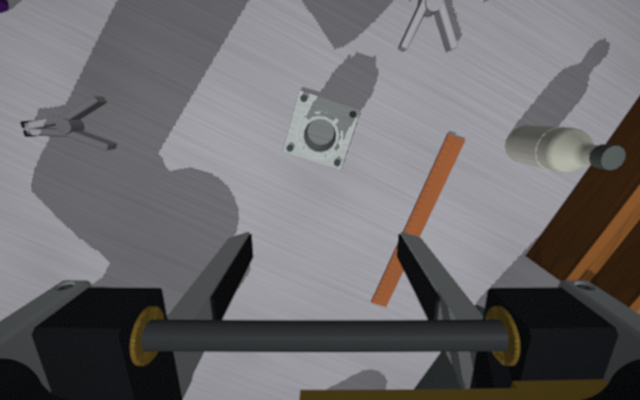

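The wrist view shows the canister's mouth at (320,134), its flange corners at (303,88), (361,107), (341,169) and (285,151), and nothing in the way.

Run:
```python
from h import *
print(at('w1',320.5,134.5,.094),np.mean([at('w1',*p,.006) for p in((303,88),(361,107),(341,169),(285,151))],0))
g=cv2.resize(cv2.imread('pics/w1.png',0)[95:175,280:365],None,fx=6,fy=6,interpolation=cv2.INTER_CUBIC)
c=cv2.HoughCircles(cv2.GaussianBlur(g,(0,0),3),cv2.HOUGH_GRADIENT,1.2,20,param1=60,param2=30,minRadius=60,maxRadius=140)
if c is not None:
  for x,y,r in c[0][:6]: print(x/6+280-.4,y/6+95-.4,r/6,at('w1',x/6+279.6,y/6+94.6,.094))
```

```text
[ 0.5145 -0.1755  0.094 ] [ 0.516225 -0.1767    0.006   ]
319.30002 135.3 15.96 [ 0.5131 -0.1747  0.094 ]
```

>>> apply_moves(
  deltas=[
    [0,2.9,2.9,-1.0,0,0,0],
    [0,2.9,2.9,-1.0,0,0,0],
    [0,2.9,2.9,-1.0,0,0,0],
    [0,2.9,2.9,-1.0,0,0,0],
    [0,2.9,2.9,-1.0,0,0,0],
    [0,0,0,0,0,0,0],
  ],
)

```text
time_s: 1.75
ee_pos: [0.6082, -0.0613, 0.2405]
eef_rot: [-3.139, 0.003, 0.448]
force: [-1.7, -0.7, -0.7]
grip_width: 0.094
grip_force: 0.0
```

Run:
```python
from h import *
snap('wrist','w2');print(ctrl.get_obs()['ee_pos'],proj('w2',[.666,-.003,.092]))
d=cv2.imread('pics/w2.png'); u,v=proj('w2',[.666,-.003,.092]).astype(int)
u0,v0=max(0,u-60),max(0,v-50);print(u0,v0);crop('w2',u0,v0,120,100,6,'c3')
```

```text
[ 0.60724022 -0.06288022  0.24154   ] [296.8 117.4]
236 67
```

View pics/c3.png

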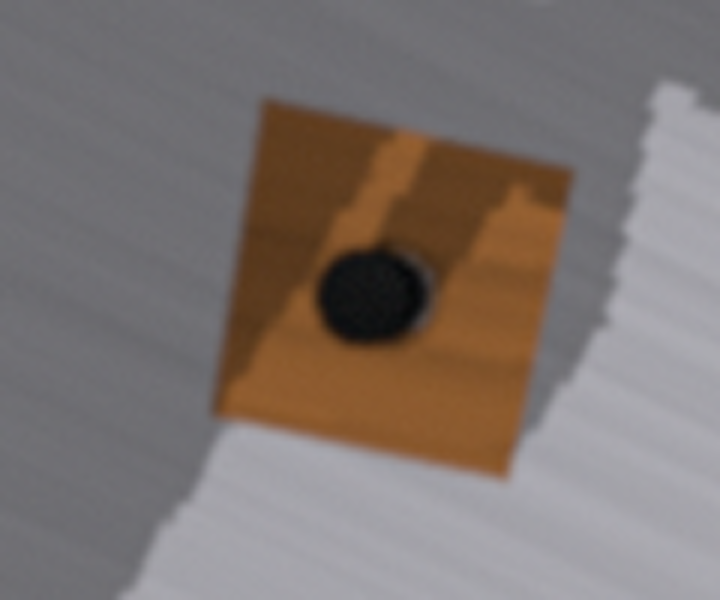

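The cutter's top is centred at c3 (368,295), which is w2 (297,116), within 2 px of the estimate.

>>> apply_moves(
  deltas=[
    [0,3.0,3.0,-2.0,0,0,0],
    [0,3.0,3.05,-2.0,0,0,0],
    [0,0,0,-3.5,0,0,0],
    [0,0,0,-3.5,0,0,0],
    [0,0,0,-3.5,0,0,0],
    [0,0,0,0,0,0,0],
    [255,0,0,0,0,0,0],
    [255,0,0,0,0,0,0],
    [255,0,0,0,0,0,0],
    [255,0,0,0,0,0,0],
  ],
)

```text
time_s: 2.8
ee_pos: [0.6676, -0.0029, 0.0999]
eef_rot: [3.141, -0.002, 0.446]
force: [0.0, -0.6, 0.1]
grip_width: 0.0655
grip_force: 0.0
```

>>> apply_moves(
  deltas=[
    [255,0,0,0,0,0,0],
    [255,0,0,0,0,0,0],
    [255,0,0,0,0,0,0],
    [255,0,0,0,0,0,0],
  ],
)

```text
time_s: 3.2
ee_pos: [0.6671, -0.0027, 0.0984]
eef_rot: [-3.142, 0.0, 0.446]
force: [0.4, -0.9, 0.2]
grip_width: 0.0336
grip_force: 0.0
```

>>> apply_moves(
  deltas=[
    [255,0,0,0,0,0,0],
    [255,0,0,0,0,0,0],
    [255,0,0,0,0,0,0],
    [255,0,0,0,0,0,0],
    [255,0,0,2.5,0,0,0],
    [255,0,0,3.5,0,0,0],
    [255,0,0,3.5,0,0,0],
    [255,0,0,1.5,0,0,0],
    [255,0,0,0,0,0,0],
  ],
)

```text
time_s: 4.1
ee_pos: [0.6677, -0.0027, 0.2102]
eef_rot: [3.14, -0.003, 0.446]
force: [0.3, -0.3, -1.1]
grip_width: 0.0158
grip_force: 20.0
```

>>> apply_moves(
  deltas=[
    [255,-2.15,-2.45,0,0,0,0],
    [255,-2.15,-2.45,0,0,0,0],
    [255,-2.15,-2.45,0,0,0,0],
    [255,-2.15,-2.45,0,0,0,0],
    [255,-2.15,-2.45,0,0,0,0],
    [255,-2.15,-2.45,0,0,0,0],
    [255,-2.35,-2.65,0,0,0,0],
    [255,0,0,0,0,0,0],
    [255,0,0,0,0,0,0],
  ],
)

```text
time_s: 5.0
ee_pos: [0.5141, -0.1764, 0.2069]
eef_rot: [-3.14, 0.001, 0.445]
force: [0.6, -0.7, -1.3]
grip_width: 0.0155
grip_force: 20.0
```

Run:
```python
from h import *
snap('wrist','w3');snap('top','t3');snap('side','s3');print(ctrl.get_obs())
a=cv2.imread('pics/s3.png')[100:240,270:430]; b=cv2.imread('pics/t3.png')[150:290,290:450]
cv2.imwrite('pics/c4.png',cv2.resize(np.hstack([a,b]),None,fx=2.5,fy=2.5,interpolation=cv2.INTER_CUBIC))
```

```text
{'time_s': 5.15, 'qpos': array([-3.95876199e-01,  3.06773454e-01,  1.56663648e+00,  1.11844504e-04,
        1.26937763e+00,  7.28190707e-01]), 'joint_vel': array([ 0.00390267, -0.00494402, -0.0044525 , -0.00087869,  0.00368782,
       -0.0021866 ]), 'tau': array([-5.94515763e-01, -5.33575988e+01, -3.47388840e+01,  5.13411302e-02,
       -4.72411187e-02,  6.12125586e-03]), 'ee_pos': array([ 0.51492951, -0.17551361,  0.20755678]), 'eef_rot': array([-3.14062974e+00,  7.15553933e-04,  4.46696498e-01]), 'force': array([ 0.19472781, -0.36302277,  0.54382564]), 'moment': array([ 0.00555047, -0.02078864,  0.0338908 ]), 'grip_force': 19.974288046360016, 'grip_width': 0.015622572866822063}
```

View pics/c4.png

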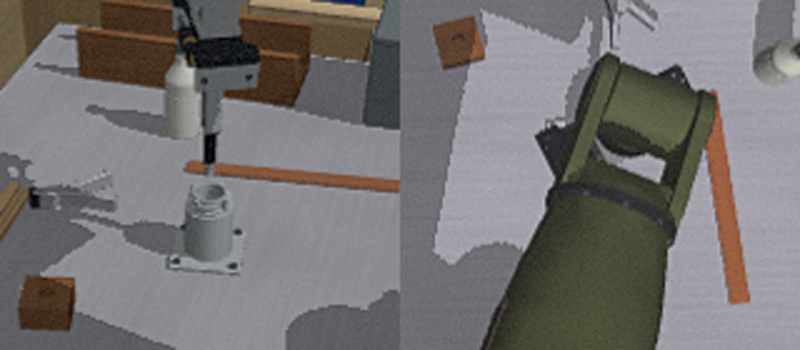

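The cutter is held upright right over the mouth: cutter foot at c4 (210,180), mouth at (208,190). I'll lower it and release.

>>> apply_moves(
  deltas=[
    [255,0,0,-3.0,0,0,0],
    [255,0,0,-3.0,0,0,0],
    [255,0,0,-2.5,0,0,0],
    [255,0,0,0,0,0,0],
    [255,0,0,0,0,0,0],
    [100,0,0,0,0,0,0],
    [100,0,0,0,0,0,0],
    [100,0,0,0,0,0,0],
    [0,0,0,0,0,0,0],
    [0,0,0,0,0,0,0],
  ],
)

```text
time_s: 6.15
ee_pos: [0.5147, -0.1763, 0.1237]
eef_rot: [3.141, -0.0, 0.446]
force: [0.4, -0.4, 0.7]
grip_width: 0.052
grip_force: 0.0
```

>>> apply_moves(
  deltas=[
    [0,0,0,4.0,0,0,0],
    [0,0,0,4.5,0,0,0],
    [0,0,0,4.0,0,0,0],
    [0,-3.5,-1.0,2.0,0,0,0],
    [0,-3.5,-1.0,0,0,0,0],
    [0,0,0,0,0,0,0],
  ],
)

```text
time_s: 6.75
ee_pos: [0.4424, -0.197, 0.2695]
eef_rot: [3.14, -0.001, 0.444]
force: [-0.2, 0.7, 1.1]
grip_width: 0.0938
grip_force: 0.0
```

Run:
```python
from h import *
snap('wrist','w4');print(ctrl.get_obs()['ee_pos']);u,v=proj('w4',[.5145,-.176,.094]).astype(int)
u0,v0=max(0,u-50),max(0,v-50);print(u,v,u0,v0);crop('w4',u0,v0,100,100,6,'c5')
```

```text
[ 0.44371142 -0.1966913   0.26920759]
335 120 285 70
```

View pics/c5.png

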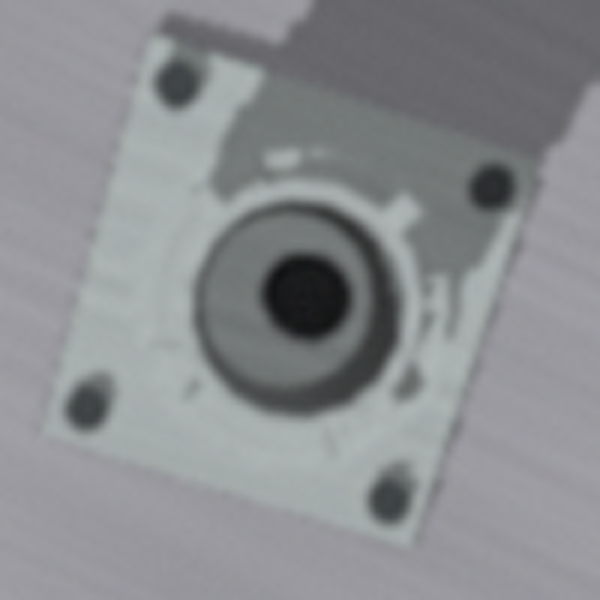

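The cutter stands inside the bore: mouth centre at c5 (299,307), which is w4 (334.4,120.8). Next is the lid.

>>> apply_moves(
  deltas=[
    [0,1.65,3.85,-0.3,0,0,0.1235],
    [0,1.65,3.85,-0.3,0,0,0.1235],
    [0,1.65,3.85,-0.3,0,0,0.1235],
    [0,1.65,3.85,-0.3,0,0,0.1235],
    [0,1.65,3.85,-0.3,0,0,0.1235],
    [0,1.65,3.85,-0.3,0,0,0.1235],
    [0,1.65,3.85,-0.3,0,0,0.1235],
    [0,1.65,3.85,-0.3,0,0,0.1235],
    [0,1.65,3.85,-0.3,0,0,0.1235],
    [0,1.65,3.85,-0.3,0,0,0.1235],
  ],
)

```text
time_s: 7.8
ee_pos: [0.6103, 0.1913, 0.2376]
eef_rot: [-3.141, -0.0, 1.686]
force: [-0.9, -0.4, 1.7]
grip_width: 0.0943
grip_force: 0.0
```

>>> apply_moves(
  deltas=[
    [0,0,0,0,0,0,0],
    [0,0,0,0,0,0,0],
  ],
)

```text
time_s: 8.0
ee_pos: [0.6097, 0.1899, 0.2372]
eef_rot: [-3.14, 0.0, 1.682]
force: [0.1, -0.3, -0.3]
grip_width: 0.0938
grip_force: 0.0
```

Run:
```python
from h import *
print('can',at('w4',334.4,120.8,.094))
snap('wrist','w5');o=ctrl.get_obs();print(o['ee_pos'],o['eef_rot'],o['qpos']);u,v=proj('w5',[.603,.274,.037]).astype(int)
u0,v0=max(0,u-65),max(0,v-60);print(u,v,u0,v0);crop('w5',u0,v0,130,100,6,'c6')
```

```text
can [ 0.5138 -0.1746  0.094 ]
[0.60963372 0.1889307  0.23779005] [-3.14068541e+00  2.49401704e-04  1.68015659e+00] [ 2.43194018e-01  4.96142411e-01  1.23271270e+00 -1.27686073e-04
  1.41366996e+00  1.33853909e-01]
327 111 262 51
```

View pics/c6.png

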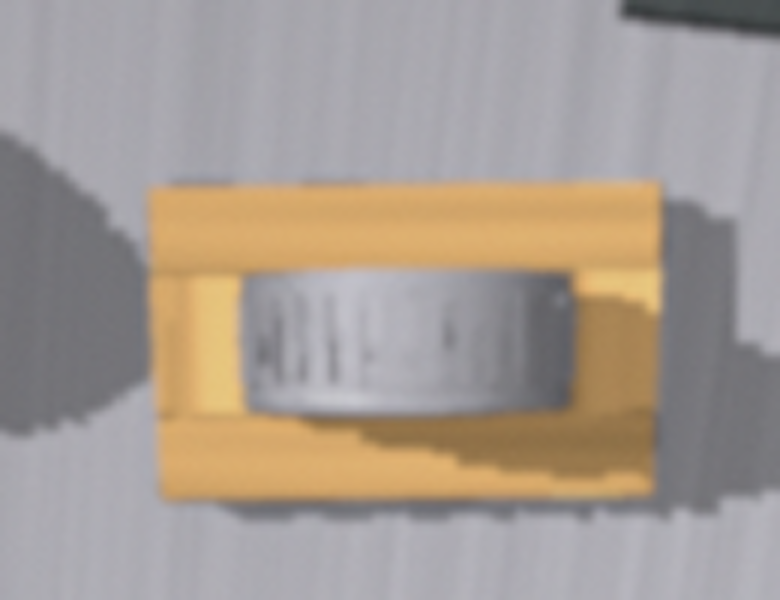

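The lid is squarely aligned with the image axes (c6 rim left x=242, right x=576; width rows 268 to 415), so the jaw axis already matches.

Run:
```python
from h import *
q=lambda x,y:('w5',262+x/6-.4,51+y/6-.4)
a,b=at(*q(409,268),.068),at(*q(409,415),.068);print('rim',a,b,np.linalg.norm(a-b),(a+b)/2)
l,r=at(*q(242,340),.037),at(*q(576,340),.037);print(l,r,np.linalg.norm(l-r),(l+r)/2)
rk=[at(*q(*p),.018) for p in((150,187),(660,183),(655,495),(160,497))];print(np.mean(rk,0),rk)
c=np.mean(rk,0);c[2]=.037
ex=(rk[1]+rk[2]-rk[0]-rk[3]);print('ang of long axis',np.arctan2(ex[1],ex[0]))
```

```text
rim [0.6031 0.2896 0.068 ] [0.6059 0.2656 0.068 ] 0.024162781296862352 [0.6045 0.2776 0.068 ]
[0.5737 0.2751 0.037 ] [0.636 0.282 0.037] 0.06268093809125708 [0.60485 0.27855 0.037  ]
[0.60465 0.27815 0.018  ] [array([0.5521, 0.3016, 0.018 ]), array([0.65  , 0.3132, 0.018 ]), array([0.6579, 0.2546, 0.018 ]), array([0.5586, 0.2432, 0.018 ])]
ang of long axis 0.11610827409087554
```

>>> apply_moves(
  deltas=[
    [0,0,-0.3,-1.0,0.1361,0.0151,0],
    [0,0,-0.3,-1.0,0.1361,0.0151,0],
    [0,0,-0.3,-1.0,0.1361,0.0151,0],
    [0,0,-0.3,-1.0,0.1361,0.0151,0],
    [0,0,-0.3,-1.0,0.1361,0.0151,0],
    [0,0,-0.3,-1.0,0.1361,0.0151,0],
    [0,0,-0.3,-1.0,0.1361,0.0151,0],
    [0,0,0,0,0,0,0],
    [0,0,0,0,0,0,0],
  ],
)

```text
time_s: 8.95
ee_pos: [0.6099, 0.1668, 0.1686]
eef_rot: [-3.14, -0.955, 1.677]
force: [-0.4, -0.5, 0.9]
grip_width: 0.0943
grip_force: 0.0
```

Run:
```python
from h import *
o=ctrl.get_obs();print(o['ee_pos'],o['qpos']);M=R.from_euler('xyz',o['eef_rot']).as_matrix();print(M)
t=M[:,2];L=np.array([.6045,.277,.037]);
for s in(.011,.07):print(L-s*t,(L-s*t-o['ee_pos'])*100)
```

```text
[0.60989678 0.16684163 0.16860971] [-0.10928755  0.650715    1.41424105  0.93164905  1.45240588 -0.52320509]
[[-0.06149507  0.99413386 -0.08897319]
 [ 0.5742114   0.10815022  0.81153238]
 [ 0.81639428 -0.00118419 -0.5774937 ]]
[0.60547871 0.26807314 0.04335243] [ -0.44180726  10.1231518  -12.52572787]
[0.61072812 0.22019273 0.07742456] [ 0.08313459  5.33511079 -9.11851504]
```

>>> apply_moves(
  deltas=[
    [0,0,1.8,-3.0,0,0,0],
    [0,0,1.8,-3.0,0,0,0],
    [0,0.1,1.7,-3.1,0,0,0],
    [0,-0.2,1.6,-1.1,0,0,0],
    [0,-0.2,1.6,-1.1,0,0,0],
    [0,-0.1,1.6,-1.2,0,0,0],
    [0,0,0,0,0,0,0],
    [0,0,0,0,0,0,0],
  ],
  grip_force=25,
)

```text
time_s: 9.75
ee_pos: [0.6059, 0.2689, 0.0442]
eef_rot: [3.141, -0.958, 1.682]
force: [-0.2, -0.1, 0.7]
grip_width: 0.0939
grip_force: 0.0
```

>>> apply_moves(
  deltas=[
    [255,0,0,0,0,0,0],
    [255,0,0,0,0,0,0],
    [255,0,0,0,0,0,0],
    [255,0,0,0,0,0,0],
    [255,0,0,0,0,0,0],
    [255,0,0,0,0,0,0],
  ],
)

```text
time_s: 10.35
ee_pos: [0.6058, 0.2686, 0.0436]
eef_rot: [-3.141, -0.959, 1.681]
force: [0.9, -0.4, 0.9]
grip_width: 0.0618
grip_force: 25.0
```

>>> apply_moves(
  deltas=[
    [255,0,0,1.0,0,0,0],
    [255,0,0,2.5,0,0,0],
    [255,0,0,2.5,0,0,0],
    [255,0,0,2.0,0,0,0],
    [255,-0.7,-1.6,0,-0.1419,-0.0161,0],
    [255,-0.7,-1.6,0,-0.1419,-0.0161,0],
    [255,-0.7,-1.6,0,-0.1419,-0.0161,0],
    [255,-0.7,-1.6,0,-0.1419,-0.0161,0],
    [255,-0.7,-1.6,0,-0.1419,-0.0161,0],
    [255,-0.7,-1.6,0,-0.1419,-0.0161,0],
  ],
)

```text
time_s: 11.35
ee_pos: [0.5638, 0.172, 0.1249]
eef_rot: [3.137, -0.096, 1.681]
force: [0.5, -0.5, -1.6]
grip_width: 0.0618
grip_force: 25.0
```

>>> apply_moves(
  deltas=[
    [255,-0.7,-1.6,0,-0.1419,-0.0161,0],
    [255,-0.7,-1.5,0,-0.1419,-0.0161,0],
    [255,-0.7,-1.5,0,-0.1419,-0.0161,0],
    [255,-0.7,-1.5,0,-0.1419,-0.0161,0],
    [255,-0.7,-1.5,0,-0.1419,-0.0161,0],
    [255,0,0,0,0,0,0],
    [255,0,0,0,0,0,0],
  ],
)

```text
time_s: 12.05
ee_pos: [0.5288, 0.0975, 0.1236]
eef_rot: [3.138, 0.608, 1.681]
force: [-0.5, 0.3, -0.6]
grip_width: 0.0624
grip_force: 25.0
```

Run:
```python
from h import *
o=ctrl.get_obs();print(o['ee_pos'],o['qpos'],o['grip_width']);M=R.from_euler('xyz',o['eef_rot']).as_matrix();print(M)
snap('side','s6'); snap('top','t6'); u,v=proj('s6',o['ee_pos']).astype(int);print(u,v)
crop('s6',max(0,u-50),max(0,v-50),100,100,6,'c7')
```

```text
[0.52879659 0.09748016 0.12355122] [ 0.36810946  0.49909205  1.6209876  -0.62063565  1.2584693   0.52443373] 0.06235297472164547
[[-0.09065615  0.99365451  0.06657457]
 [ 0.81567659  0.11243906 -0.56747614]
 [-0.5713608   0.00285811 -0.82069401]]
320 223
```

View pics/c7.png

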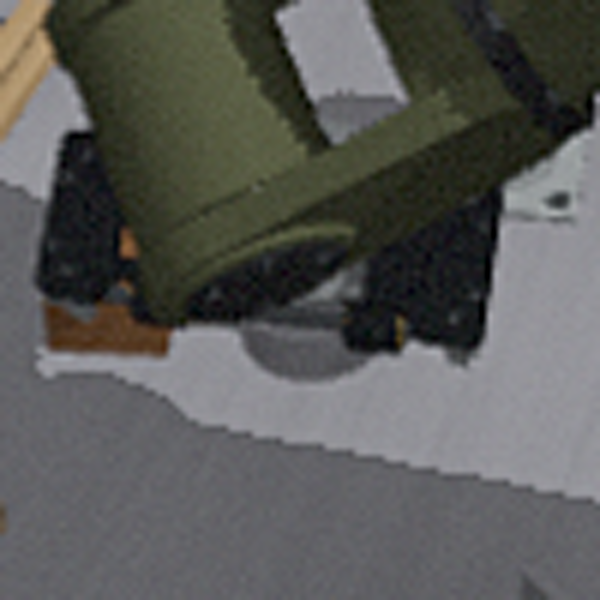

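The side crop is mostly hidden by the wrist; the lid's round outline shows level at c7 (305,350). I'll lower it and release it just above the table.

>>> apply_moves(
  deltas=[
    [255,0,0,-3.0,0,0,0],
    [255,0,0,-3.0,0,0,0],
    [255,0,0,-2.5,0,0,0],
    [255,0,0,-1.0,0,0,0],
    [255,0,0,0,0,0,0],
    [255,0,0,0,0,0,0],
    [255,0,0,0,0,0,0],
  ],
)

```text
time_s: 12.85
ee_pos: [0.5294, 0.097, 0.0298]
eef_rot: [3.136, 0.612, 1.68]
force: [-0.1, -0.4, -0.2]
grip_width: 0.0616
grip_force: 25.0
```

>>> apply_moves(
  deltas=[
    [0,0,0,0,0,0,0],
    [0,0,0,0,0,0,0],
    [0,0,0,0,0,0,0],
    [0,0,0,0,0,0,0],
    [0,0,0,0,0,0,0],
    [0,0,0,0,0,0,0],
  ],
)

```text
time_s: 13.45
ee_pos: [0.5286, 0.0968, 0.0284]
eef_rot: [3.138, 0.612, 1.681]
force: [-0.3, -0.9, -0.4]
grip_width: 0.094
grip_force: 0.0
```

>>> apply_moves(
  deltas=[
    [0,-0.2,1.9,2.7,0,0,0],
    [0,-0.2,1.9,2.7,0,0,0],
    [0,-0.2,1.9,2.7,0,0,0],
    [0,0.3,-2.8,2.6,0.1217,0.0137,0],
    [0,0.3,-2.8,2.6,0.1217,0.0137,0],
    [0,0.3,-2.8,2.6,0.1217,0.0137,0],
    [0,0.3,-2.8,2.6,0.1217,0.0137,0],
    [0,0.3,-2.8,2.6,0.1217,0.0137,0],
    [0,0,0,0,0,0,0],
    [0,0,0,0,0,0,0],
  ],
)

```text
time_s: 14.45
ee_pos: [0.5376, 0.0127, 0.2395]
eef_rot: [3.139, 0.001, 1.679]
force: [0.2, 0.6, -0.7]
grip_width: 0.0943
grip_force: 0.0
```

Run:
```python
from h import *
snap('wrist','w7');o=ctrl.get_obs();print(o['ee_pos'],o['eef_rot']);u,v=proj('w7',[.53,.09,.024]).astype(int);print(u,v)
u0,v0=max(0,u-60),max(0,v-60)
g=cv2.resize(cv2.imread('pics/w7.png',0)[v0:v0+120,u0:u0+120],None,fx=5,fy=5,interpolation=cv2.INTER_CUBIC)
c=cv2.HoughCircles(cv2.GaussianBlur(g,(0,0),3),cv2.HOUGH_GRADIENT,1.2,15,param1=60,param2=30,minRadius=60,maxRadius=250)
if c is not None:
  for x,y,r in c[0][:6]: print(x/5+u0-.4,y/5+v0-.4,r/5,at('w7',x/5+u0-.4,y/5+v0-.4,.024),np.linalg.norm(at('w7',x/5+u0-.4+r/5,y/5+v0-.4,.024)-at('w7',x/5+u0-.4,y/5+v0-.4,.024)))
cr=cv2.imread('pics/w7.png')[v0:v0+120:5,u0:u0+120:5].mean(2).astype(int)
print('\n'.join(' '.join(f'{x:3d}' for x in r) for r in cr))
```

```text
[0.53731738 0.01393844 0.23869085] [3.14029331e+00 1.05941295e-03 1.68118775e+00]
325 117
116 120 117 120 115 115 119 116 119 117 116 118 124 160 174 176 176 176 182 177 179 181 178 177
117 119 118 119 116 116 117 117 118 117 117 120 116 119 118 119 148 154 182 177 180 181 179 178
118 119 118 119 117 117 117 118 120 118 118 120 116 119 118 120 119 119 120 122 165 175 181 179
118 120 118 119 116 119 117 118 121 119 118 120 116 119 120 121 119 120 120 121 121 121 124 134
118 121 120 118 118 119 117 120 120 118 119 119 116 120 122 121 121 119 119 121 121 121 125 123
119 122 120 118 117 119 118 120 121 121 120 120 118 120 124 123 122 122 122 121 121 122 123 125
121 121 119 119 116 118 117 121 121 122 121 120 119 120 125 124 123 122 123 123 124 121 124 125
122 121 120 118 118 119 119 123 121 122 119 124 125 125 123 121 122 124 122 124 124 123 122 124
122 123 121 118 118 119 119 123 120 124 125 125 126 127 128 127 121 124 123 124 124 124 120 124
123 123 121 119 117 118 120 124 127 127 101 119 128 116 106 127 127 123 122 123 124 126 123 124
122 123 121 120 118 119 122 115 124 111 128 126 12
[... 593 characters left out ...]
 122 123 124 126 121 123 123
124 125 125 121 123 126 125 125 127 123 122 120 121 121 119 123 118 122 121 124 125 122 122 124
186 187 152 143 123 126 125 125 126 123 123 122 121 123 121 122 119 121 122 125 126 122 121 125
185 186 183 177 179 187 177 146 128 123 123 122 121 124 121 121 119 121 121 124 123 122 124 124
185 186 183 177 177 186 184 183 185 183 177 140 125 124 121 121 120 122 122 124 124 121 124 122
185 187 183 179 178 185 183 182 185 181 181 181 180 184 171 159 125 122 122 123 122 123 124 122
186 185 183 180 177 184 183 182 184 181 179 181 179 182 181 174 180 182 171 165 121 122 123 123
185 186 184 182 178 184 181 182 181 180 177 180 180 181 181 173 179 182 180 182 179 181 176 151
```

Run:
```python
from h import *
u0,v0=325-40,117-40
g=cv2.imread('pics/w7.png')[v0:v0+80,u0:u0+80].mean(2)
ys,xs=np.where(g<112);print(len(xs),xs.min(),xs.max(),ys.min(),ys.max())
pts=np.stack([xs,ys],1).astype(np.float32)
d=np.hypot(xs-40,ys-40);k=(d>10)&(d<22);e=cv2.fitEllipse(pts[k]);print(e,k.sum())
u,v=e[0][0]+u0,e[0][1]+v0;print(at('w7',u,v,.024),np.hypot(*(at('w7',u+e[1][0]/2,v,.024)-at('w7',u,v,.024))[:2]))
for r in range(0,80,2): print(''.join('#' if x<100 else '+' if x<112 else '.' if x<118 else ' ' if x<126.5 else '-' for x in g[r]))
```

```text
243 23 57 22 57
((39.826324462890625, 39.31999588012695), (32.75322723388672, 33.89097595214844), 179.1168975830078) 243
[0.5295 0.0908 0.024 ] 0.01941391253714715
 ...  . .....                          ..                                       
.....  .. ....        ..               ..                                       
.....     ...                                                                   
....   .. ...         .                .                                        
...   ...  ..         .                                                         
....   .. ..          .                .                                        
...        .                                  .                                 
..                           ..       ------                                    
...     .                 ..                                                    
..                     .                      -                                 
 .                   ..             - - - -- - - --------                       
..    .                           .++######++
[... 1555 characters left out ...]
                   
               -     --                                                         
      -              --                            .                            
                                                                                
                                                                                
                     -                                                          
-----------                                                                     
------------- --                                                                
-------------------------                                                      -
--------------------------------
```

The lid lies flat, closed top up, centred at (0.5295, 0.0908); the engraved ring's fit is clean. I'll grip it from above, squeezing twice at right angles to centre it in the tool.

>>> apply_moves(
  deltas=[
    [0,-0.4,3.8,-2.5,0,0,0],
    [0,-0.4,3.9,-2.5,0,0,0],
    [0,0,0,-4.0,0,0,0],
    [0,0,0,-4.0,0,0,0],
    [0,0,0,-4.0,0,0,0],
    [0,0,0,-3.0,0,0,0],
    [0,0,0,-1.0,0,0,0],
    [0,0,0,0,0,0,0],
    [255,0,0,0,0,0,0],
    [255,0,0,0,0,0,0],
  ],
  grip_force=12,
)

```text
time_s: 15.5
ee_pos: [0.5302, 0.0912, 0.0308]
eef_rot: [3.137, 0.0, 1.682]
force: [-0.2, -0.2, 0.2]
grip_width: 0.0814
grip_force: 0.0
```

>>> apply_moves(
  deltas=[
    [255,0,0,0,0,0,0],
    [255,0,0,0,0,0,0],
    [255,0,0,0,0,0,0],
    [255,0,0,0,0,0,0],
  ],
)

```text
time_s: 15.9
ee_pos: [0.5299, 0.0907, 0.03]
eef_rot: [3.138, 0.0, 1.682]
force: [-1.8, -0.6, 6.2]
grip_width: 0.0619
grip_force: 12.0
```

>>> apply_moves(
  deltas=[
    [0,0,0,0,0,0,0],
    [0,0,0,0,0,0,0],
    [0,0,0,0,0,0,0],
    [0,0,0,0,0,0,0],
    [0,0,0,0,0,0,-0.143],
    [0,0,0,0,0,0,-0.143],
    [0,0,0,0,0,0,-0.143],
    [0,0,0,0,0,0,-0.143],
    [0,0,0,0,0,0,-0.143],
    [0,0,0,0,0,0,-0.143],
  ],
)

```text
time_s: 16.9
ee_pos: [0.5296, 0.0907, 0.0294]
eef_rot: [3.139, 0.0, 0.818]
force: [-0.4, -0.4, 0.9]
grip_width: 0.0939
grip_force: 0.0
```

>>> apply_moves(
  deltas=[
    [0,0,0,0,0,0,-0.143],
    [0,0,0,0,0,0,-0.143],
    [0,0,0,0,0,0,-0.143],
    [0,0,0,0,0,0,-0.143],
    [0,0,0,0,0,0,-0.143],
    [0,0,0,0,0,0,0],
    [255,0,0,0,0,0,0],
    [255,0,0,0,0,0,0],
    [255,0,0,0,0,0,0],
    [255,0,0,0,0,0,0],
  ],
)

```text
time_s: 17.9
ee_pos: [0.5296, 0.0908, 0.0294]
eef_rot: [3.139, 0.0, 0.11]
force: [0.1, -0.4, -0.3]
grip_width: 0.0657
grip_force: 0.0
```

>>> apply_moves(
  deltas=[
    [255,0,0,0,0,0,0],
    [255,0,0,0,0,0,0],
    [255,0,0,0,0,0,0],
  ],
  grip_force=25,
)

```text
time_s: 18.2
ee_pos: [0.5296, 0.0908, 0.0294]
eef_rot: [3.139, 0.0, 0.109]
force: [-0.2, -0.5, -0.2]
grip_width: 0.0616
grip_force: 25.0
```

>>> apply_moves(
  deltas=[
    [255,0,0,2.0,0,0,0],
    [255,0,0,4.0,0,0,0],
    [255,0,0,4.0,0,0,0],
    [255,0,0,4.0,0,0,0],
    [255,-1.5,-4.6,1.5,0,0,0],
    [255,-1.5,-4.6,1.5,0,0,0],
    [255,-1.5,-4.6,1.5,0,0,0],
    [255,-1.5,-4.6,1.5,0,0,0],
    [255,-1.5,-4.6,1.5,0,0,0],
    [255,-1.5,-4.6,1.5,0,0,0],
  ],
)

```text
time_s: 19.2
ee_pos: [0.4397, -0.1832, 0.259]
eef_rot: [3.139, -0.0, 0.109]
force: [0.4, -0.0, -0.4]
grip_width: 0.062
grip_force: 25.0
```

>>> apply_moves(
  deltas=[
    [255,0,0,0,0,0,0],
    [255,0,0,0,0,0,0],
    [255,0,0,0,0,0,0],
  ],
)

```text
time_s: 19.5
ee_pos: [0.4409, -0.1808, 0.2578]
eef_rot: [3.14, 0.001, 0.109]
force: [0.8, -0.4, -1.7]
grip_width: 0.0622
grip_force: 25.0
```

```bash
cat >> h.py <<'E'
def fit(f,r=.019,z=.094,c0=(.514,-.1755)):
    g=cv2.GaussianBlur(cv2.imread(f'pics/{f}.png',0),(0,0),.7).astype(np.float32)
    a=np.linspace(0,2*np.pi,120,endpoint=False); d=np.load(f'pics/{f}.npz'); P=d['P']
    def smp(x,y,rr):
        X=np.stack([x+rr*np.cos(a),y+rr*np.sin(a),np.full_like(a,z)],1); p=(X-P[:3,3])@P[:3,:3]; p*=[1,-1,-1]
        q=cv2.projectPoints(p,np.zeros(3),np.zeros(3),d['K'],np.array([float(d['k1']),0,0,0,0]))[0].reshape(-1,2).astype(np.float32)
        return cv2.remap(g,q[:,:1],q[:,1:],cv2.INTER_LINEAR).ravel()
    best=max((np.minimum(smp(x,y,r+.0012)-smp(x,y,r-.0012),40).mean(),x,y) for x in c0[0]+np.arange(-.006,.0061,.0005) for y in c0[1]+np.arange(-.006,.0061,.0005))
    return np.round(best,4)
E
python3 - <<'E'
from h import *
snap('wrist','w8');o=ctrl.get_obs();print(o['ee_pos'],o['eef_rot'],o['grip_width'])
for f in('w1','w4','w8'):print(f,fit(f))
E
```

```text
[ 0.44101577 -0.18056549  0.25774918] [3.13971236e+00 7.67784706e-04 1.10240495e-01] 0.0617775268913204
w1 [38.5938  0.5125 -0.175 ]
w4 [40.      0.5135 -0.1745]
w8 [40.      0.5135 -0.174 ]
```

>>> apply_moves(
  deltas=[
    [255,0.7,-0.7,0,0,0,0.1428],
    [255,0.7,-0.7,0,0,0,0.1428],
    [255,0.7,-0.7,0,0,0,0.1428],
    [255,0.7,-0.7,0,0,0,0.1428],
    [255,0.7,-0.7,0,0,0,0.1428],
    [255,0.7,-0.7,0,0,0,0.1428],
    [255,0.7,-0.7,0,0,0,0.1428],
    [255,0.7,-0.7,0,0,0,0.1428],
    [255,0.7,-0.7,0,0,0,0.1428],
    [255,0.7,-0.7,0,0,0,0.1428],
  ],
)

```text
time_s: 20.55
ee_pos: [0.5117, -0.2505, 0.2577]
eef_rot: [3.14, -0.001, 1.545]
force: [0.1, 0.5, -0.3]
grip_width: 0.0619
grip_force: 25.0
```

>>> apply_moves(
  deltas=[
    [255,0,0,0,0,0,0.1428],
    [255,0,0,0,0,0,0],
    [255,0,0,0,0,0,0],
    [255,0,0,0,0,0,0],
  ],
)

```text
time_s: 20.95
ee_pos: [0.511, -0.2511, 0.2582]
eef_rot: [3.139, -0.0, 1.677]
force: [0.2, 0.4, -0.5]
grip_width: 0.0619
grip_force: 25.0
```

Run:
```python
from h import *
snap('wrist','w9');o=ctrl.get_obs();print(o['ee_pos'],o['eef_rot'],o['grip_width'])
print(fit('w9'))
```

```text
[ 0.5108943  -0.25121672  0.25828859] [ 3.13908508e+00 -2.66334143e-05  1.67747083e+00] 0.061569165748008026
[40.      0.513  -0.1745]
```

```bash
sed -i 's/np.minimum(\(.*\),40).mean()/(\1).mean()/' h.py
python3 - <<'E'
from h import *
from itertools import product
m=[]
for f,y in(('w1',.446),('w4',.446),('w8',.11),('w9',1.677)):
    b=fit(f);m.append((y,b[1],b[2]));print(f,b,fit(f,.0185),fit(f,.0195))
A=[];r=[]
for y,X,Y in m:
    A+=[[1,0,np.cos(y),-np.sin(y)],[0,1,np.sin(y),np.cos(y)]];r+=[X,Y]
print(np.linalg.lstsq(np.array(A),np.array(r),rcond=None)[0].round(4))
print(ctrl.get_obs()['ee_pos'])
E
```

```text
w1 [49.3077  0.5135 -0.1745] [52.9995  0.5135 -0.1745] [40.8162  0.513  -0.1745]
w4 [59.6805  0.513  -0.1745] [63.8012  0.5135 -0.1745] [48.5347  0.513  -0.174 ]
w8 [66.4492  0.513  -0.1745] [71.7495  0.5135 -0.1745] [53.5955  0.513  -0.1745]
w9 [59.7985  0.513  -0.1745] [66.0667  0.5125 -0.1745] [47.2339  0.5125 -0.1745]
[ 5.131e-01 -1.746e-01  1.000e-04  0.000e+00]
[ 0.5108943  -0.25121672  0.25828859]
```

>>> apply_moves(
  deltas=[
    [255,0.2,3.8,0,0,0,0],
    [255,0,3.86,0,0,0,0],
    [255,0,0,-4.0,0,0,0],
    [255,0,0,-4.0,0,0,0],
    [255,0,0,-3.8,0,0,0],
    [255,0,0,0,0,0,0],
    [255,0,0,0,0,0,0],
    [255,0,0,0,0,0,0],
    [255,0,0,0,0,0,0],
  ],
)

```text
time_s: 21.9
ee_pos: [0.5136, -0.1754, 0.1423]
eef_rot: [3.136, 0.001, 1.679]
force: [-0.5, -0.1, -1.2]
grip_width: 0.0616
grip_force: 25.0
```

Run:
```python
from h import *
P=[]
for i in range(4):
    o=ctrl.get_obs();P.append(o['ee_pos']);ctrl.camera('top')
print(np.array(P).round(4),np.mean(P,0).round(5),o['eef_rot'],o['force'],o['qpos'][5])
```

```text
[[ 0.5136 -0.1754  0.1423]
 [ 0.5134 -0.1754  0.1419]
 [ 0.5132 -0.1753  0.1415]
 [ 0.5131 -0.1752  0.1413]] [ 0.51331 -0.17531  0.14174] [3.13773897e+00 7.50881492e-04 1.67925907e+00] [-0.53800109  0.33136172 -0.86634425] -0.5062647837932944
```

>>> apply_moves(
  deltas=[
    [255,0,0.06,-0.5,0,0,0],
    [255,0,0,-0.5,0,0,0],
    [255,0,0,-0.4,0,0,0],
    [255,0,0,-0.3,0,0,0],
    [255,0,0,-0.2,0,0,0],
    [255,0,0,-0.2,0,0,0],
    [255,0,0,-0.1,0,0,0],
    [255,0,0,0,0,0,0],
    [255,0,0,0,0,0,0],
    [255,0,0,0,0,0,0],
  ],
)

```text
time_s: 23.1
ee_pos: [0.5128, -0.1745, 0.1184]
eef_rot: [3.139, 0.0, 1.679]
force: [-0.2, -0.9, -1.4]
grip_width: 0.0617
grip_force: 25.0
```

>>> apply_moves(
  deltas=[
    [255,0,0,-0.1,0,0,0],
    [255,0,0,0,0,0,0],
    [255,0,0,-0.1,0,0,0],
    [255,0,0,0,0,0,0],
  ],
)

```text
time_s: 23.5
ee_pos: [0.5127, -0.1745, 0.1161]
eef_rot: [3.139, -0.0, 1.679]
force: [0.4, -0.3, -0.0]
grip_width: 0.0617
grip_force: 25.0
```

>>> apply_moves(
  deltas=[
    [255,0,0,-0.1,0,0,0],
    [255,0,0,0,0,0,0],
    [255,0,0,-0.1,0,0,0],
    [255,0,0,0,0,0,0],
    [255,0,0,0,0,0,0],
  ],
)

```text
time_s: 24.0
ee_pos: [0.513, -0.1746, 0.1153]
eef_rot: [3.138, 0.0, 1.68]
force: [-5.9, 2.0, 12.0]
grip_width: 0.0616
grip_force: 25.0
```

>>> apply_moves(
  deltas=[
    [255,0,0,0.1,0,0,0.1],
    [255,0,0,0.04,0,0,0.1],
    [255,0,0,0.04,0,0,0.1],
    [255,0,0,0,0,0,0],
    [255,0,0,0,0,0,0],
  ],
)

```text
time_s: 24.5
ee_pos: [0.5133, -0.1746, 0.1167]
eef_rot: [3.138, 0.001, 1.979]
force: [-0.4, 0.6, 6.9]
grip_width: 0.0617
grip_force: 25.0
```

>>> apply_moves(
  deltas=[
    [255,0,0,0.04,0,0,0.1],
    [255,0,0,0,0,0,0],
    [255,0,0,0,0,0,0],
  ],
)

```text
time_s: 24.8
ee_pos: [0.5132, -0.1746, 0.1171]
eef_rot: [3.138, 0.001, 2.078]
force: [0.4, -0.2, 6.6]
grip_width: 0.0617
grip_force: 25.0
```

>>> apply_moves(
  deltas=[
    [255,0,0,0,0,0,0.1],
    [255,0,0,0,0,0,0],
    [255,0,0,0,0,0,0],
  ],
)

```text
time_s: 25.1
ee_pos: [0.5134, -0.1747, 0.1175]
eef_rot: [3.138, 0.002, 2.178]
force: [-0.0, 0.2, 9.3]
grip_width: 0.062
grip_force: 25.0
```

>>> apply_moves(
  deltas=[
    [255,0,0,0,0,0,0.08],
    [255,0,0,0,0,0,0],
    [255,0,0,0,0,0,0],
  ],
)

```text
time_s: 25.4
ee_pos: [0.5133, -0.1747, 0.1172]
eef_rot: [3.138, 0.002, 2.258]
force: [0.5, 0.2, 7.3]
grip_width: 0.0619
grip_force: 25.0
```

>>> apply_moves(
  deltas=[
    [255,0,0,0,0,0,0.08],
    [255,0,0,0,0,0,0],
    [255,0,0,0,0,0,0],
  ],
)

```text
time_s: 25.7
ee_pos: [0.5129, -0.1745, 0.1164]
eef_rot: [3.139, 0.0, 2.336]
force: [1.9, 0.2, -1.1]
grip_width: 0.0617
grip_force: 25.0
```

>>> apply_moves(
  deltas=[
    [255,0,0,0,0,0,0.06],
    [255,0,0,0,0,0,0],
    [255,0,0,0,0,0,0],
  ],
)

```text
time_s: 26.0
ee_pos: [0.5128, -0.1744, 0.1164]
eef_rot: [3.139, -0.0, 2.397]
force: [1.6, -1.0, -1.7]
grip_width: 0.0617
grip_force: 25.0
```

The force has gone, so the pins are over the gaps. Lowering.

>>> apply_moves(
  deltas=[
    [255,0,0,-0.1,0,0,0.03],
    [255,0,0,-0.2,0,0,0],
    [255,0,0,-0.2,0,0,0],
    [255,0,0,0,0,0,0],
    [255,0,0,0,0,0,0],
  ],
)

```text
time_s: 26.5
ee_pos: [0.5128, -0.1745, 0.1113]
eef_rot: [3.139, -0.0, 2.429]
force: [3.7, -1.0, -2.0]
grip_width: 0.0617
grip_force: 25.0
```

>>> apply_moves(
  deltas=[
    [255,0,0,-0.1,0,0,0],
    [255,0,0,-0.1,0,0,0],
    [255,0,0,-0.1,0,0,0],
    [255,0,0,0,0,0,0],
    [255,0,0,0,0,0,0],
  ],
)

```text
time_s: 27.0
ee_pos: [0.5129, -0.1745, 0.1085]
eef_rot: [3.139, 0.0, 2.429]
force: [2.0, -0.3, 0.5]
grip_width: 0.0624
grip_force: 25.0
```

>>> apply_moves(
  deltas=[
    [255,0,0,-0.05,0,0,0],
    [255,0,0,-0.05,0,0,0],
    [255,0,0,0,0,0,0],
    [255,0,0,0,0,0,0],
  ],
)

```text
time_s: 27.4
ee_pos: [0.5129, -0.1745, 0.1082]
eef_rot: [3.139, 0.001, 2.43]
force: [-1.2, 0.8, 8.8]
grip_width: 0.0619
grip_force: 25.0
```

>>> apply_moves(
  deltas=[
    [255,0,0,0,0,0,-0.1],
    [255,0,0,-0.02,0,0,-0.1],
    [255,0,0,-0.04,0,0,-0.1],
    [255,0,0,0,0,0,0],
    [255,0,0,0,0,0,0],
  ],
)

```text
time_s: 27.9
ee_pos: [0.5133, -0.1746, 0.1077]
eef_rot: [3.138, 0.001, 2.129]
force: [-0.6, -0.1, 8.6]
grip_width: 0.0617
grip_force: 25.0
```

>>> apply_moves(
  deltas=[
    [255,0,0,-0.04,0,0,-0.1],
    [255,0,0,-0.04,0,0,-0.1],
    [255,0,0,-0.04,0,0,-0.1],
    [255,0,0,0,0,0,0],
    [255,0,0,0,0,0,0],
  ],
)

```text
time_s: 28.4
ee_pos: [0.5132, -0.1746, 0.1065]
eef_rot: [3.138, 0.001, 1.829]
force: [1.0, -0.8, 7.5]
grip_width: 0.0618
grip_force: 25.0
```

Run:
```python
from h import *
o=ctrl.get_obs();print(o['moment'],o['force'],o['qpos'])
```

```text
[-0.01956827 -0.276609   -0.22072523] [ 0.95760222 -0.80960088  7.53454823] [-0.39624099  0.41604077  1.67273056  0.00187122  1.04929699 -0.65536035]
```

>>> apply_moves(
  deltas=[
    [255,0,0,-0.04,0,0,-0.1],
    [255,0,0,-0.04,0,0,-0.1],
    [255,0,0,-0.04,0,0,-0.1],
    [255,0,0,0,0,0,0],
    [255,0,0,0,0,0,0],
  ],
)

```text
time_s: 28.9
ee_pos: [0.5132, -0.1746, 0.1053]
eef_rot: [3.138, 0.0, 1.529]
force: [0.8, -0.4, 7.9]
grip_width: 0.0617
grip_force: 25.0
```

>>> apply_moves(
  deltas=[
    [255,0,0,-0.04,0,0,-0.1],
    [255,0,0,-0.02,0,0,-0.06],
    [255,0,0,0,0,0,0],
    [255,0,0,0,0,0,0],
  ],
)

```text
time_s: 29.3
ee_pos: [0.5134, -0.1746, 0.1047]
eef_rot: [3.137, 0.0, 1.369]
force: [2.4, 0.4, 7.0]
grip_width: 0.0616
grip_force: 25.0
```

Run:
```python
from h import *
o=ctrl.get_obs();print(o['moment'],o['force'],o['qpos'],o['eef_rot'],o['ee_pos'])
```

```text
[-0.00054192 -0.53221933 -0.19801239] [2.37652505 0.42922055 6.95628575] [-3.95653761e-01  4.18444693e-01  1.67407095e+00  7.75689273e-04
  1.04462809e+00 -1.94452869e-01] [3.13709777e+00 1.99814327e-04 1.36920691e+00] [ 0.51341603 -0.17460049  0.10468833]
```

>>> apply_moves(
  deltas=[
    [255,0,0,-0.02,0,0,-0.05],
    [255,0,0,0,0,0,-0.05],
    [255,0,0,0,0,0,0],
    [255,0,0,0,0,0,0],
  ],
)

```text
time_s: 29.7
ee_pos: [0.5137, -0.1745, 0.1046]
eef_rot: [3.137, 0.0, 1.271]
force: [3.5, 1.0, 6.3]
grip_width: 0.0623
grip_force: 25.0
```

Run:
```python
from h import *
o=ctrl.get_obs();print(o['moment'],o['force'],o['eef_rot'],o['ee_pos'])
```

```text
[ 0.16107872 -0.7780672   0.91656417] [3.53580595 0.99260096 6.27972108] [3.13656185e+00 2.28910970e-04 1.27081337e+00] [ 0.51365517 -0.17449652  0.10459034]
```

The torque has risen to 0.9 N m at lid height 1.6 mm, so it is home. I'll unload, release and withdraw.

>>> apply_moves(
  deltas=[
    [255,0,0,0.05,0,0,0.04],
    [255,0,0,0,0,0,0],
    [0,0,0,0,0,0,0],
    [0,0,0,0,0,0,0],
    [0,0,0,0,0,0,0],
    [0,0,0,0,0,0,0],
    [0,0,0,0,0,0,0],
    [0,0,0,3.0,0,0,0],
    [0,0,0,4.0,0,0,0],
    [0,0,0,4.0,0,0,0],
  ],
)

```text
time_s: 30.7
ee_pos: [0.5124, -0.1744, 0.2153]
eef_rot: [3.14, -0.0, 1.309]
force: [-0.3, -0.7, -0.2]
grip_width: 0.0942
grip_force: 0.0
```

>>> apply_moves(
  deltas=[
    [0,-1.5,-4.0,4.0,0,0,0],
    [0,0,-4.0,0,0,0,0],
    [0,0,0,0,0,0,0],
    [0,0,0,0,0,0,0],
    [0,0,0,0,0,0,0],
  ],
)

```text
time_s: 31.2
ee_pos: [0.4999, -0.2479, 0.2479]
eef_rot: [3.14, -0.0, 1.31]
force: [0.1, -0.1, -0.5]
grip_width: 0.0942
grip_force: 0.0
```

Run:
```python
from h import *
snap('wrist','w10');o=ctrl.get_obs();print(o['ee_pos'],o['force'],o['grip_width'])
for z in (.0996,):
  c=proj('w10',[.5131,-.1746,z]);print('expected',c)
u0,v0=(c-45).astype(int);u0=max(u0,0);v0=max(v0,0)
im=cv2.imread('pics/w10.png')[v0:v0+90,u0:u0+90].mean(2)
for r in range(0,90,3): print(''.join(' .:-=+*#%@'[min(9,int(x/22))] for x in im[r]))
for r in(.0193,.031):print(r,fit('w10',r,.0996))
```

```text
[ 0.50004432 -0.24772294  0.24797267] [-0.30977147  0.54316933 -0.46861412] 0.09404782622807956
expected [318.5 121.7]
****####***####****###****#*#*************************######*++++++++===++*********#******
##***###****####****####*****#*****************###########*=------=+++====+******#####****
###***###****####****###***#**#**********#################*=-:::--=++**+===+**#*****###**#
####***###****####****###***#****#############################*#########+===+**#****###**#
####****###***####*****#*****#############*####**########################+====+*#****###**
#####****###***####**############*****#################*#****####***####*++====++===+++===
######*********#############*####***#########################***++++++++++++==============
##################################**#############################**++++++++++=============
**#####*******#########*##########**##*****++++++****###############**++++++++============
*####+=------==+*######**########**+==++***********++==++*###########***+++++++===========
#**##*=--:::-==+*######**#####*+=+**####################*+==*########**
[... 1113 characters left out ...]
******************#######****#***********#########****##########***#########*****##***###
**********************#########************########**#*#####****########****#####**###**##
************##*********##############******########********#####*********########**###***#
**********#*************######*+==--=+++*##############************#******#########*###**#
*************#************###+-------=+*#########******######********##****########*####**
************#*##************##*=--==**#####*****##***#########**#*****###**#########*####*
**************####*#****#****#######********######***##########**#***###**#*########**####
0.0193 [ 5.2316  0.513  -0.174 ]
0.031 [ 6.0885  0.515  -0.174 ]
```

```bash
python3 -c "
from station import ctrl
print(ctrl.hand_in())"
```

```text
the job is handed in; nothing more can be done
None
```

The job is handed in: the cutter stands in the canister, and the lid is screwed home (underside about 1.6 mm over the shoulder, centred) and released; I haven't seen the judge's verdict.

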